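Close the last swab tube and pick up the carrier

ROBOT

A 7-joint arm with a two-finger parallel gripper is mounted at the origin on the work surface. World frame = base frame: x ahead of the robot, y to its left, z up, the work surface at z = 0. Lengths are in m, angles in rad, forces in N, time in s.
With the tool pointing down it reaches from about 0.425 to 0.875 m from the base axis. Payload 8.4 kg.
Tool frame: the origin (TCP) lies midway between the tips of the shut fingers; the grasp point (between the pads) lies 19 mm behind it; z points along the fingers, y is the direction in which the jaws open and shut (so a half turn about z gives the same grasp; the last joint's range is limited). The gripper opens to 85 mm and grips with 20 to 120 N. Pads are 22 mm wide; open, the fingers measure 114 mm over their backs; the gripper's body (76 mm by 85 mm) begins 54 mm behind the grasp point. The pads swing forward as they close: fully open they stand 13 mm farther back than shut.
Start: joints at [1.077, 0.333, 0.04, 1.465, -0.013, 1.343, -0.059], TCP at [0.25, -0.6, 0.231] pointing down, gripper open.
Joint ranges: [-2.58, 2.58], [-0.38, 2.09], [-1.3, 1.39], [0.25, 2.4], [-1.5, 4.64], [0.08, 2.09], [-2.65, 2.65]. Speed limits (rad/s): [2.22, 2.22, 2.79, 2.79, 3.14, 3.14, 3.14].

INTERFACE

Orientations are given as a unit quaternion [w, x, y, z].
In Python, from plant import r gives the robot as it stands. The module is installed in compiled form; this text tells all that it offers.
- The arm moves only by the tool jog_arm, never from a script. Its argument "rows" is text: rows parted by semicolons, each of 7 numbers parted by spaces: the turn, a rotation vector about the tool's x, y, z scaled (see below), then the shift along the tool's x, y, z scaled (see below), then the opening, from 0 (shut) to 1 (fully open). A call has 1 to 12 rows; each row is the pose to reach, as a shift and turn from the pose commanded when the call began, along the tool's axes at that moment, turning the shorter way round; what a row does not reach only later rows make up. The controller multiplies each number of a shift by 100 mm and each number of a turn by 360 degrees. A row lasts 1/8 s, in which the tool goes at most 62.5 mm and 10.7 degrees, less where a joint would pass 70% of its speed; a pose out of reach is approached as far as the arm can. A call with a number of a shift or a turn outside -1 to 1 is refused whole. A call with a gripper value outside its range is refused whole. The fingers move at their own pace and stop on an object; "squeeze" is the grip in N (left out, the last holds). Time passes only in rows, so rows that repeat a pose let the fingers close. It gives the time, the measured TCP pose, the force and the opening at its end, in the units of the state.
- r.sense(): the state, without advancing time (a new reading comes with each control period).
- r.camera(name): name is "scene" or "side" or "wrist"; returns a dict with "image" (400x640x3 uint8, red, green, blue), "mtx" (3x3 intrinsics, pixels), "R" (3x3) and "t" (3): a world point X has camera coordinates R X + t; the wrist camera has in their place "tool_from_camera" (4x4, takes a point from camera to tool coordinates, whose origin is the TCP and whose axes are the flange's). Camera axes: x right, y down, z forward; pixel columns grow to the right and rows downward; lengths in m; the calibration is good to about 2 mm. A picture is of the moment at which its call begins: read the wrist's pose just before it. There is no depth.
- r.close_job(): hands the job in, once; it reports no verdict.
The state is a dict: "clock": time; "joints": joint angles; "joint_vel": joint speeds; "effort": joint torques, N m; "eef_pos": TCP position; "tcp_rot": TCP orientation; "ft_force": force on the tool from outside, world axes, zero at the start; "wrist_torque": the same for the moment, N m; "finger_gap": finger opening in m.
Only numpy, scipy, OpenCV 4.12 (cv2) and the standard library are available. Lean on these libraries where they do the work, as an engineer would, in place of code of your own. Each camera call takes 0.05 s, during which the arm holds its last target.

TASK

Take the swab that stands in the bench rack by its cap and push it down into the one open tube of the carrier until its collar sits on the tube's rim, then let it go. Then take the carrier by the middle of its bar, lift it about 10 cm clear of the bench, level all the time and with all tubes in it, and finish while still holding it there, steady and level, ready to be handed over. Leave the rack standing and the slide box, oil bottle and dishes where they are.

Things in the scene. Friction and masses are not known exactly. Their poses are not given: they have to be found in the camera images.
- swab_cap (a point): Centre (half-way up) of the white cap of the loose swab, 18 mm above the collar's underside. Cap 36 mm tall: a collar 19 mm across and 6 mm tall, above it a fluted grip 15 mm across and 30 mm tall. The swab hangs upright in the end hole of the bench rack, collar resting on the rack's upper plate, 105 mm above the bench. z runs along the swab towards the cap's top.
- swab_collar (a point): Point on the swab's axis at the underside of the cap's collar, the face that comes to rest on the tube's rim; z towards the cap's top. Below it: a plug 10 mm across and 8 mm long, then a shaft of 3.6 mm with a bud 6 mm across whose tip is 86 mm below this point.
- tube_mouth (a point): Centre of the rim of the one open, empty clear tube, in any of the carrier's six places. Tube: 16 mm outside, 13 mm bore, 100 mm tall, 96 mm deep inside; rim 105 mm above the carrier's underside, 33 mm above its upper plate. It stands loose, with about 1 mm of play. z up along the tube. The swab goes in freely, no press fit, until the collar rests on the rim.
- handle (a point): Centre of the carrier's carrying bar. The bar runs along this point's y axis, 196 mm free length between two uprights, 16 mm wide (x), 15 mm tall, its centre 163.5 mm above the carrier's underside and 58.5 mm above the tubes' rims. z up. The tubes' caps end 22 mm below the bar's centre, in rows 48 mm to either side of it.
- carrier_base (a point): Middle of the underside of the grey tube carrier: open frame 134 mm (x) by 206 mm (y), 171 mm tall, with floor, perforated upper plate (top at 72 mm), two end panels with uprights, a bar along y. Six places: x = -48, +48 mm, y = -70, 0, +70 mm. With tubes about 0.54 kg (hidden variation), balanced under the bar's middle; held off-centre it hangs out of level. Axes as handle.
- carrier: The same tube carrier as a body; origin and axes as carrier_base. It stands loose and upright on the bench.
- swab: The loose swab as a body, about 12 g; origin and axes as swab_collar.
- rack: Grey bench rack in which the swab hangs: foot 70 mm (x) by 172 mm (y), 105 mm tall, upper plate 40 by 160 mm with four 16 mm holes along y; origin at the middle of its underside. The swab is in the hole at y = -60 mm (3 mm of play); a spare clear tube stands in the hole at y = +60 mm, 11 mm above the plate. Loose, 0.45 kg.
- slide_box: Bystander: grey plastic slide box 87 x 100 x 35 mm; origin at the middle of its underside.
- oil_bottle: Bystander: small amber dropper bottle, 32 mm across, 88 mm tall; origin at the middle of its underside.
- dishes: Bystander: two stacked clear culture dishes, 91 mm across, 31 mm tall together; origin at the middle of the underside.
- capped_tube1: One of the five tubes in the carrier that are already closed: same tube as the open one with a swab's cap on it (36 mm tall, 19 mm collar, 15 mm grip; top 136 mm above the tube's foot). Origin at the middle of its foot, 5 mm above the carrier's underside; z up.
- capped_tube2: One of the five tubes in the carrier that are already closed: same tube as the open one with a swab's cap on it (36 mm tall, 19 mm collar, 15 mm grip; top 136 mm above the tube's foot). Origin at the middle of its foot, 5 mm above the carrier's underside; z up.
- capped_tube3: One of the five tubes in the carrier that are already closed: same tube as the open one with a swab's cap on it (36 mm tall, 19 mm collar, 15 mm grip; top 136 mm above the tube's foot). Origin at the middle of its foot, 5 mm above the carrier's underside; z up.
- capped_tube4: One of the five tubes in the carrier that are already closed: same tube as the open one with a swab's cap on it (36 mm tall, 19 mm collar, 15 mm grip; top 136 mm above the tube's foot). Origin at the middle of its foot, 5 mm above the carrier's underside; z up.
- capped_tube5: One of the five tubes in the carrier that are already closed: same tube as the open one with a swab's cap on it (36 mm tall, 19 mm collar, 15 mm grip; top 136 mm above the tube's foot). Origin at the middle of its foot, 5 mm above the carrier's underside; z up.
Things that resemble listed ones, but are neither listed nor needed, are in the scene too. Leave any orange look-alike of the swab alone.

How it is judged:
On the way:
1. the swab is pushed home in the open tube, its collar on the rim, by the gripper, the carrier standing on the bench (horizontal distance between swab_collar and tube_mouth below 0.005 m and z of swab_collar in the frame of tube_mouth between -0.005 and 0.005 m and angle between the z axis of swab_collar and the z axis of tube_mouth, either way round below 0.1 rad and contact force between the fingers and swab above 0.2 N and height (world z) of carrier_base below 0.01 m), for 0.1 s.
At the end, for the whole second after the job is handed in: Swab seated in the tube (5 mm, 0.1 rad) and let go; six tubes in the carrier; gripper holds its bar (grasp within 60 mm of the middle), underside 60 to 150 mm above the bench, level within 0.1 rad, under 30 mm/s and 0.15 rad/s, not resting on the rack; rack upright (horizontal distance between swab_collar and tube_mouth below 0.005 m and z of swab_collar in the frame of tube_mouth between -0.005 and 0.005 m and angle between the z axis of swab_collar and the z axis of tube_mouth, either way round below 0.1 rad and z of each of capped_tube1, capped_tube2, capped_tube3, capped_tube4, capped_tube5 in the frame of carrier_base below 0.025 m and z of tube_mouth in the frame of carrier_base below 0.125 m and height (world z) of carrier_base between 0.06 and 0.15 m and angle between each of carrier_base, rack's own z axis and vertical below 0.1 rad and linear speed of carrier below 0.03 m/s and angular speed of carrier below 0.15 rad/s and contact force between the fingers and carrier above 2 N and distance between the grasp point and handle below 0.06 m and contact force between carrier and rack below 0.1 N and contact force between the fingers and swab below 0.1 N); the arm keeps its last pose, push and grip.
It fails at once if the carrier is tipped by more than 0.25 rad (14 degrees) (angle between carrier_base's own z axis and vertical above 0.25 rad).
It fails at once if a closed tube is pulled more than 20 mm out of its place (not (z of capped_tube1 in the frame of carrier_base below 0.025 m) or not (z of capped_tube2 in the frame of carrier_base below 0.025 m) or not (z of capped_tube3 in the frame of carrier_base below 0.025 m) or not (z of capped_tube4 in the frame of carrier_base below 0.025 m) or not (z of capped_tube5 in the frame of carrier_base below 0.025 m)).
It fails at once if the rack is knocked over (angle between rack's own z axis and vertical above 0.35 rad).
It fails at once if a bystander is moved by more than 25 mm (distance of any of slide_box, oil_bottle, dishes from where it was at the start of the episode above 0.025 m).
It also fails if it takes over 61 s, if anything falls off the work surface, if the arm or the gripper's body presses on something with over 40 N, if the wrist force passes 120 N, or if a joint passes its speed limit or range.

## Working session

There is one attempt and no reset: what is moved stays moved. The work goes in short steps, Python scripts to look and compute and a tool call to move; the robot and the scene stay as the last step left them, time stands still between calls to the robot, and variables do not carry over. Pictures are saved under pics/ and viewed, and the job is handed in when it is done.

Besides the shell and the picture viewer there is one more tool, called after "Emit:" as name(argument=value, ...) on one line, values as JSON. jog_arm: Moves the arm, as the interface text tells. Shifts and turns lie within -1 to 1; 1 stands for 100 mm of shift or 360 degrees of turn. Its arguments: {"type":"object","properties":{"rows":{"type":"string"},"squeeze":{"type":"number"}},"required":["rows"]}

```bash
mkdir -p pics
cat > h.py <<'E'
import numpy as np,cv2
from plant import r
def save(c,n): cv2.imwrite(f'pics/{n}.png',c['image'][:,:,::-1])
def P(c): return np.array(c['mtx']),np.array(c['R']),np.array(c['t']).ravel()
def ray(c,u,v):
    K,R,t=P(c); d=R.T@np.linalg.inv(K)@np.array([u,v,1.]); return -R.T@t,d
def atz(c,u,v,z):
    o,d=ray(c,u,v); return o+d*(z-o[2])/d[2]
def proj(c,X):
    K,R,t=P(c); x=K@(R@np.array(X,float)+t); return x[:2]/x[2]
def tri(l):
    A=np.zeros((3,3));b=np.zeros(3)
    for o,d in l:
        d=d/np.linalg.norm(d);M=np.eye(3)-np.outer(d,d);A+=M;b+=M@o
    return np.linalg.solve(A,b)
E
python3 - <<'E'
from h import *
import pickle
s=r.sense();print(s)
d={}
for n in('scene','side','wrist'):
    c=r.camera(n);save(c,n+'0');d[n]=c
    print(n,{k:np.round(v,4).tolist() for k,v in c.items() if k!='image'})
pickle.dump(d,open('c0.pkl','wb'))
E
```

```text
{'clock': 0.0, 'joints': array([ 1.0768005 ,  0.33388997,  0.03987348,  1.46627533, -0.01339453,
        1.34324872, -0.05847694]), 'joint_vel': array([-0.00073424,  0.00115984, -0.00020127, -0.00183716,  0.00022502,
       -0.00075683,  0.00014534]), 'effort': array([-2.93194717e-04, -6.58552623e+01,  1.36482943e+00, -4.05565953e+01,
        1.65018160e-02,  1.24706820e-02, -1.40266252e-04]), 'eef_pos': array([ 0.24980663, -0.59960467,  0.23043278]), 'tcp_rot': array([-7.49849206e-04,  9.80579200e-01,  1.96121971e-01, -2.06378709e-04]), 'ft_force': array([-0.31407028, -0.22614215,  0.13169882]), 'wrist_torque': array([ 0.01818432,  0.00262194, -0.02335511]), 'finger_gap': 0.08488173255710789}
scene {'mtx': [[401.757, 0.0, 317.0171], [0.0, 401.757, 206.2082], [0.0, 0.0, 1.0]], 'R': [[0.0958, 0.9952, 0.0212], [0.6615, -0.0477, -0.7485], [-0.7438, 0.0857, -0.6628]], 't': [-0.0344, -0.2871, 1.2914]}
side {'mtx': [[389.3695, 0.0, 324.244], [0.0, 389.3695, 202.0481], [0.0, 0.0, 1.0]], 'R': [[0.8478, -0.5299, 0.0194], [-0.2939, -0.5, -0.8146], [0.4414, 0.6849, -0.5797]], 't': [-0.4854, 0.2451, 0.5651]}
wrist {'mtx': [[310.5424, 0.0, 323.5986], [0.0, 310.5424, 203.4481], [0.0, 0.0, 1.0]], 'tool_from_camera': [[0.0006, -0.9656, -0.2602, 0.0662], [1.0, 0.0005, 0.0001, -0.0002], [0.0, -0.2602, 0.9656, -0.1423], [0.0, 0.0, 0.0, 1.0]]}
```

View pics/scene0.png

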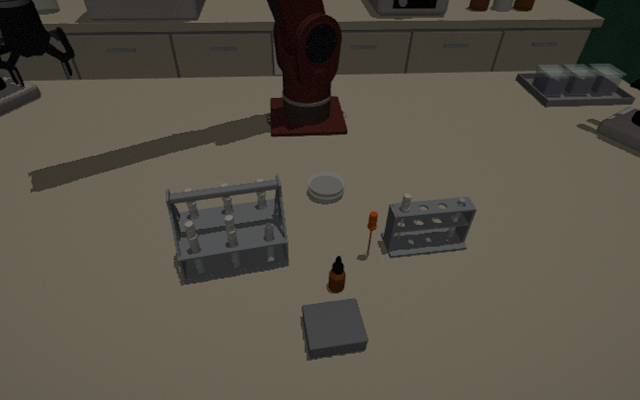

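View pics/side0.png

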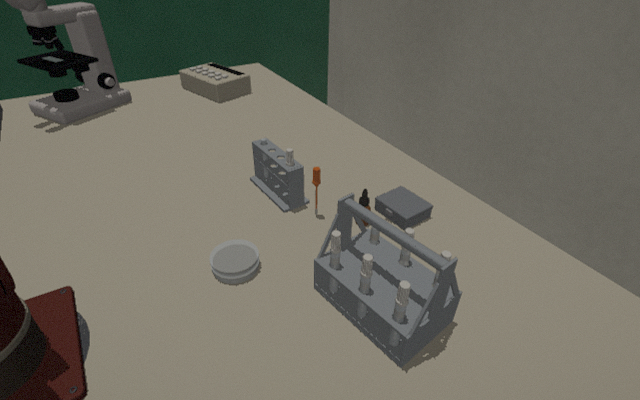

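View pics/wrist0.png

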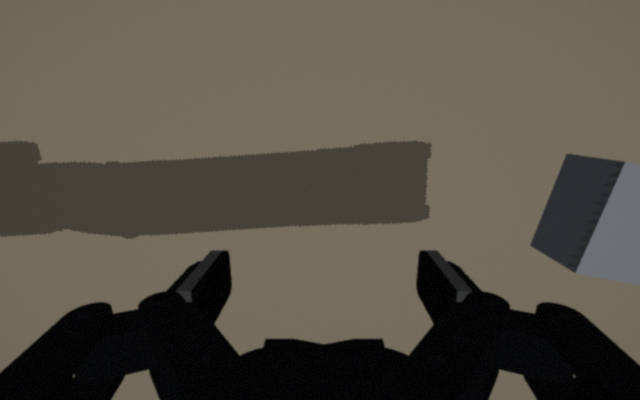

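Run:
```python
import cv2
a=cv2.imread('pics/scene0.png');b=cv2.imread('pics/side0.png')
cv2.imwrite('pics/z1.png',cv2.resize(a[165:285,160:295],None,fx=5,fy=5,interpolation=cv2.INTER_CUBIC)*1)
cv2.imwrite('pics/z2.png',cv2.resize(b[185:365,300:470],None,fx=3.3,fy=3.3,interpolation=cv2.INTER_CUBIC))
cv2.imwrite('pics/z3.png',cv2.resize(a[180:265,355:485],None,fx=6,fy=6,interpolation=cv2.INTER_CUBIC))
cv2.imwrite('pics/z4.png',cv2.resize(b[130:220,240:340],None,fx=6,fy=6,interpolation=cv2.INTER_CUBIC))
```

```text
(no output)
```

View pics/z1.png

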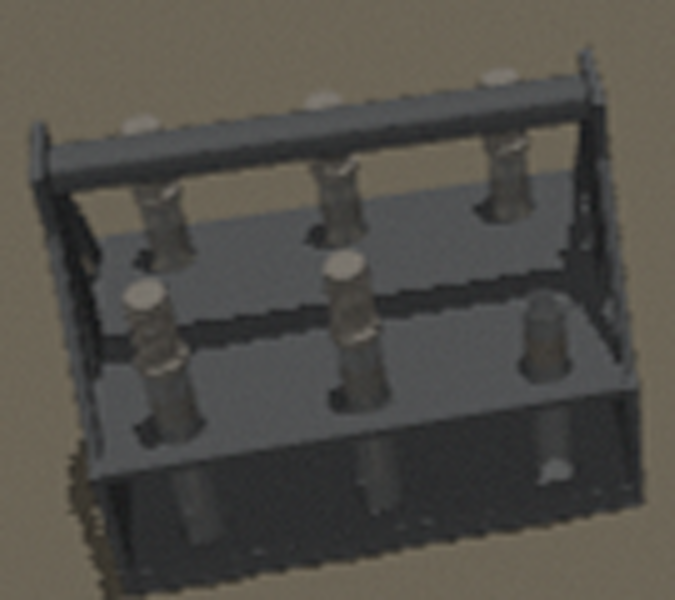

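View pics/z2.png

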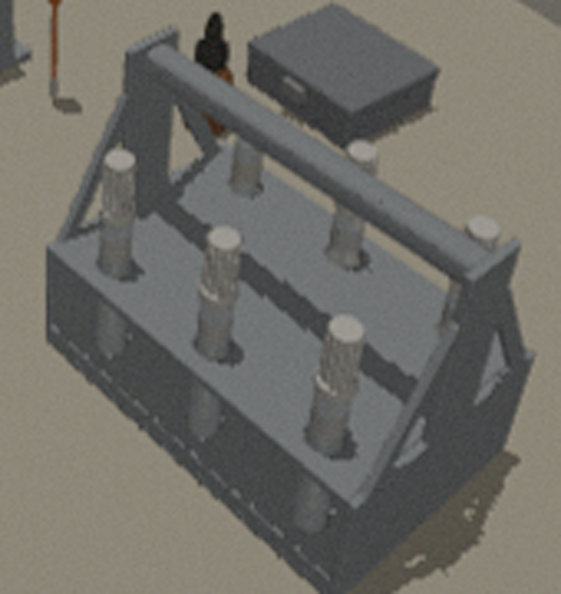

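View pics/z3.png

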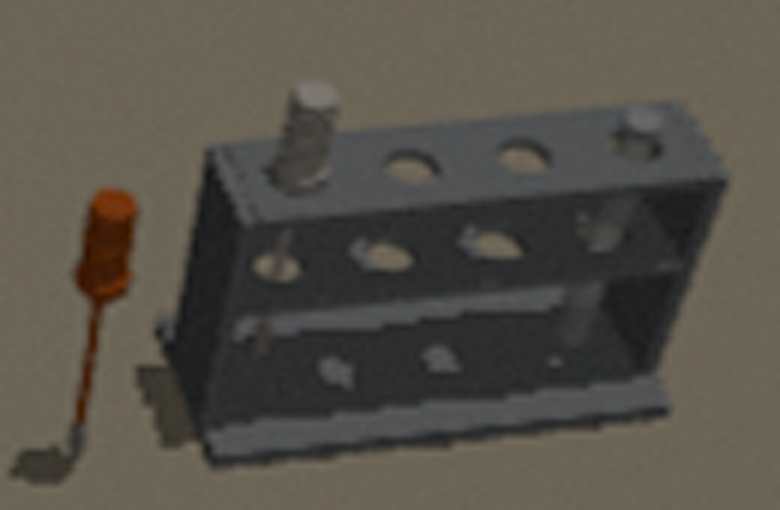

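View pics/z4.png

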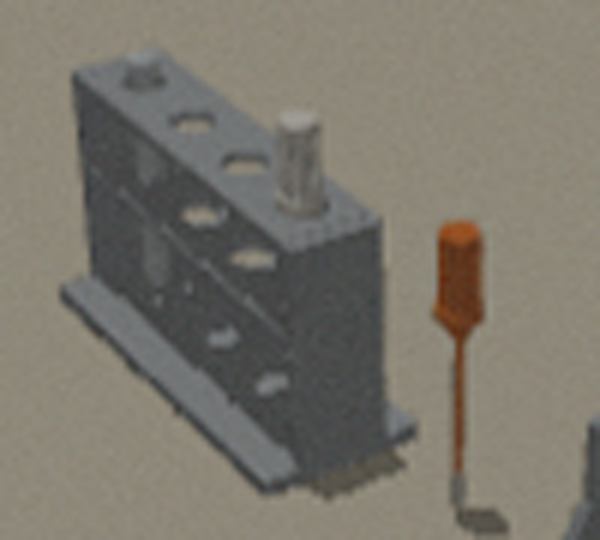

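Run:
```python
from h import *
import pickle
from scipy.optimize import least_squares
d=pickle.load(open('c0.pkl','rb'))
S,T=d['scene'],d['side']
obs=[(S,48,-70,141,189,224),(S,48,0,141,228.8,217.6),(S,48,70,105,269.4,225.4),
(T,-48,70,141,336.4,233.5),(T,-48,0,141,367.9,256.8),(T,-48,-70,141,404.8,284.4),(T,48,0,141,409.7,230.5),(T,48,-70,141,446.7,254.1)]
def W(p,x,y,z):
    c,s=np.cos(p[2]),np.sin(p[2]);x/=1e3;y/=1e3;return [p[0]+c*x-s*y,p[1]+s*x+c*y,z/1e3]
f=lambda p:np.concatenate([proj(o[0],W(p,*o[1:4]))-o[4:] for o in obs])
q=least_squares(f,[.6,-.2,0]);print(q.x,np.round(f(q.x),1).tolist())
print('open',W(q.x,48,70,105),'bar',q.x)
print('bar ends scene',[proj(S,W(q.x,0,y,163.5)) for y in(-98,98)])
c=tri([ray(S,407.7,195.3),ray(T,290,150)]);print('cap top',c)
print(atz(S,407.7,195.3,.141),atz(T,290,150,.141))
# spare tube centre scene z3 (643,120), side z4 (147,62)
print('spare',tri([ray(S,355+643/6,180+120/6),ray(T,240+147/6,130+62/6)]))
print('orange',tri([ray(S,355+112/6,180+200/6),ray(T,240+460/6,130+230/6)]))
```

```text
[ 0.5644644  -0.19641917  0.16053983] [-0.7, 0.1, -0.6, 0.3, -1.6, 0.4, -0.9, -0.3, -0.2, -0.0, 0.3, -0.3, -0.6, -0.5, -0.5, -1.1]
open [np.float64(0.6006575933178006), np.float64(-0.1196464320652731), 0.105] bar [ 0.5644644  -0.19641917  0.16053983]
bar ends scene [array([169.2859651 , 199.72514374]), array([276.35391295, 184.35384478])]
cap top [0.57522299 0.15222357 0.14064843]
[0.57247192 0.1545888  0.141     ] [0.57424722 0.14681405 0.141     ]
spare [0.56816901 0.2717529  0.11447849]
orange [0.60089284 0.0820786  0.12211734]
```

Emit:
jog_arm(rows="0 0 0 0.2 -0.2 -0.7 1;0 0 0 0.6 -0.58 -0.7 0.5;0 0 0 1 -0.97 -0.7 0.5;0 0 0 1 -0.97 -0.7 0.5")

```text
clock: 0.65
eef_pos: [0.308, -0.4681, 0.3021]
tcp_rot: [0.0, 0.98, 0.199, 0.001]
ft_force: [-1.2, -1.8, -0.0]
finger_gap: 0.0425
```

Emit:
jog_arm(rows="0 0 0 0.4 -0.39 0 0.5;0 0 0 0.8 -0.78 0 0.5;0 0 0 1 -0.97 0 0.5")

```text
clock: 1.02
eef_pos: [0.361, -0.3418, 0.3013]
tcp_rot: [-0.0, 0.98, 0.197, 0.0]
ft_force: [-0.2, -0.7, 0.5]
finger_gap: 0.0424
```

Emit:
jog_arm(rows="0 0 0 0.4 -0.39 0 0.5;0 0 0 0.8 -0.78 0 0.5;0 0 0 1 -0.97 0 0.5")

```text
clock: 1.4
eef_pos: [0.4159, -0.2136, 0.3013]
tcp_rot: [-0.0, 0.98, 0.197, 0.0]
ft_force: [0.2, 0.1, 0.1]
finger_gap: 0.0426
```

Emit:
jog_arm(rows="0 0 0 0.4 -0.39 0 0.5;0 0 0 0.8 -0.78 0 0.5;0 0 0 1 -0.97 0 0.5")

```text
clock: 1.78
eef_pos: [0.4708, -0.0855, 0.3013]
tcp_rot: [-0.0, 0.98, 0.197, 0.0]
ft_force: [0.6, -0.7, -0.5]
finger_gap: 0.0429
```

Emit:
jog_arm(rows="0 0 0 0.4 -0.39 0 0.5;0 0 0 0.8 -0.78 0 0.5;0 0 0 1 -0.97 0 0.5;0 0 0 1 -0.97 0 0.5")

```text
clock: 2.28
eef_pos: [0.5254, 0.0418, 0.3008]
tcp_rot: [-0.001, 0.98, 0.198, -0.0]
ft_force: [-0.1, -0.2, 0.1]
finger_gap: 0.0426
```

Emit:
jog_arm(rows="0 0 0.025 0.4 -0.4 0.1 0.5;0 0 0.05 0.87 -0.82 0.3 0.5;0 0 0.075 0.87 -0.82 0.5 0.5;0 0 0.093 0.87 -0.82 0.5 0.5;0 0 0.093 0.87 -0.82 0.5 0.5;0 0 0.093 0.87 -0.82 0.5 0.5")

```text
clock: 3.02
eef_pos: [0.5741, 0.148, 0.2516]
tcp_rot: [0.0, 0.996, -0.094, 0.0]
ft_force: [0.0, 0.2, 0.9]
finger_gap: 0.0428
```

```bash
cat >> h.py <<'E'
from scipy.spatial.transform import Rotation as Rn
def wrist(n):
    s=r.sense();c=r.camera('wrist');save(c,n)
    q=s['tcp_rot'];Rt=Rn.from_quat([q[1],q[2],q[3],q[0]]).as_matrix()
    T=np.eye(4);T[:3,:3]=Rt;T[:3,3]=s['eef_pos'];M=np.linalg.inv(T@np.array(c['tool_from_camera']))
    c['R']=M[:3,:3];c['t']=M[:3,3];print('pos',np.round(s['eef_pos'],4),'rot',np.round(q,3),'t',s['clock'])
    import pickle;pickle.dump((c,s),open(n+'.pkl','wb'));return c,s
E
python3 - <<'E'
from h import *
c,s=wrist('w1'); print(proj(c,[.574,.151,.141]),proj(c,[.574,.151,.105]))
E
```

```text
pos [0.5741 0.148  0.2516] rot [ 0.     0.996 -0.094  0.   ] t 3.025
[320.65000148 201.82112816] [320.99307501 192.2137749 ]
```

View pics/w1.png

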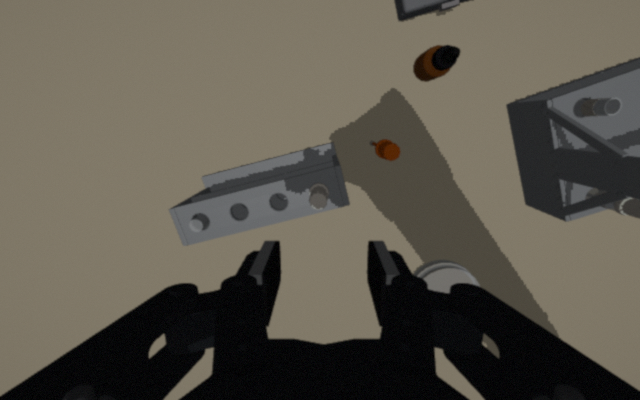

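Run:
```python
import cv2
a=cv2.imread('pics/w1.png')
cv2.imwrite('pics/w1z.png',cv2.convertScaleAbs(cv2.resize(a[130:260,160:410],None,fx=3.2,fy=3.2,interpolation=cv2.INTER_CUBIC),alpha=1.5))
```

```text
(no output)
```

View pics/w1z.png

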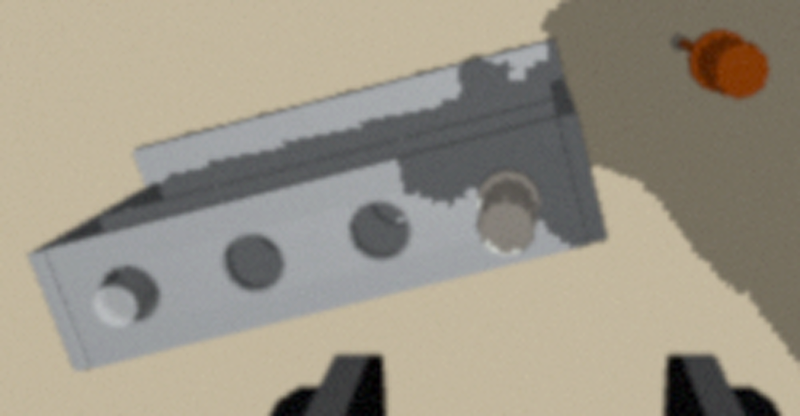

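```bash
cat >> h.py <<'E'
def go(s,X):
    q=s['tcp_rot'];Rt=Rn.from_quat([q[1],q[2],q[3],q[0]]).as_matrix()
    return np.round(Rt.T@(np.array(X)-s['eef_pos'])*10,3)
E
python3 - <<'E'
from h import *
import pickle
c,s=pickle.load(open('w1.pkl','rb'))
a=atz(c,318.1,200.9,.141);b=atz(c,318.4,193.4,.111);print(a,b)
m=(a+b)/2;print(go(s,[m[0],m[1],.180]),go(s,[m[0],m[1],.113]))
E
```

```text
[0.57518806 0.15295637 0.141     ] [0.57468497 0.15328888 0.111     ]
[-0.002 -0.052  0.716] [-0.002 -0.052  1.386]
```

Emit:
jog_arm(rows="0 0 0 0 -0.05 0.4 0.5;0 0 0 0 -0.05 0.8 0.5;0 0 0 0 -0.05 0.8 0.5")

```text
clock: 3.45
eef_pos: [0.5731, 0.1529, 0.169]
tcp_rot: [0.001, 0.996, -0.094, -0.002]
ft_force: [0.0, -0.5, 1.4]
finger_gap: 0.0425
```

Emit:
jog_arm(rows="0 0 0 0 0 0.2 0.5;0 0 0 0 0 0.4 0.5;0 0 0 0 0 0.57 0.5;0 0 0 0 0 0.57 0.5;0 0 0 0 0 0.57 0.5")

```text
clock: 4.08
eef_pos: [0.575, 0.1543, 0.1148]
tcp_rot: [-0.0, 0.996, -0.095, 0.0]
ft_force: [-0.9, 0.7, -0.3]
finger_gap: 0.043
```

Run:
```python
from h import *
c,s=wrist('w2'); x=r.camera('scene');save(x,'s2')
cv2.imwrite('pics/s2z.png',cv2.convertScaleAbs(cv2.resize(x['image'][120:280,340:500,::-1],None,fx=3.5,fy=3.5,interpolation=cv2.INTER_CUBIC),alpha=1.6))
```

```text
pos [0.575  0.1543 0.1148] rot [-0.     0.996 -0.095  0.   ] t 4.075
```

View pics/w2.png

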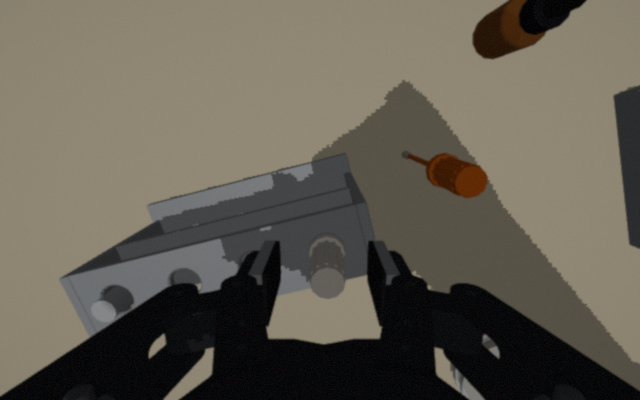

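View pics/s2z.png

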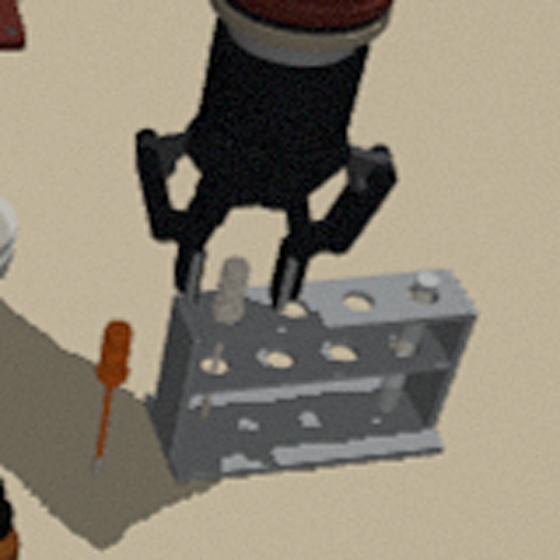

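Emit:
jog_arm(rows="0 0 0 0 0 0 0.3;0 0 0 0 0 0 0.1;0 0 0 0 0 0 0;0 0 0 0 0 0 0;0 0 0 0 0 0 0;0 0 0 0 0 0 0", squeeze=30)

```text
clock: 4.92
eef_pos: [0.575, 0.1541, 0.1147]
tcp_rot: [-0.0, 0.996, -0.095, 0.0]
ft_force: [-0.6, -0.7, 5.9]
finger_gap: 0.0141
```

Emit:
jog_arm(rows="0 0 0 0 0 -0.2 0;0 0 0 0 0 -0.5 0;0 0 0 0 0 -0.8 0;0 0 0 0 0 -1 0;0 0 0 0 0 -1 0")

```text
clock: 5.55
eef_pos: [0.5754, 0.1544, 0.2161]
tcp_rot: [-0.0, 0.996, -0.095, 0.001]
ft_force: [-0.2, -0.7, 0.0]
finger_gap: 0.0138
```

Emit:
jog_arm(rows="0 0 0 0 0 -0.3 0;0 0 0 0 0 -0.65 0;0 0 0 0 0 -0.65 0")

```text
clock: 5.92
eef_pos: [0.5754, 0.1545, 0.2809]
tcp_rot: [-0.001, 0.996, -0.095, 0.001]
ft_force: [-0.5, 0.5, -0.4]
finger_gap: 0.014
```

Run:
```python
from h import *
s=r.sense();print(s['eef_pos'],s['finger_gap'])
T=[.6007,-.1196,.28];print(go(s,T))
c,s=wrist('w3'); x=r.camera('scene');save(x,'s3')
a=cv2.resize(x['image'][60:220,340:500,::-1],None,fx=2.5,fy=2.5,interpolation=cv2.INTER_CUBIC)
x=r.camera('side')
u=proj(x,s['eef_pos']).astype(int);b=cv2.resize(x['image'][max(0,u[1]-60):u[1]+100,u[0]-80:u[0]+80,::-1],(400,400),interpolation=cv2.INTER_CUBIC)
cv2.imwrite('pics/s3z.png',cv2.convertScaleAbs(np.hstack([a,b]),alpha=1.6))
```

```text
[0.57544472 0.15450923 0.28094623] 0.013955860278655911
[0.765 2.644 0.008]
pos [0.5754 0.1545 0.2809] rot [-0.001  0.996 -0.095  0.001] t 5.925
```

View pics/s3z.png

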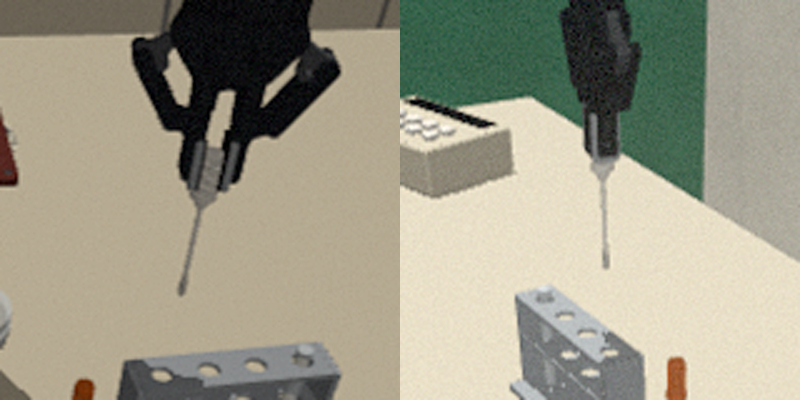

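View pics/w3.png

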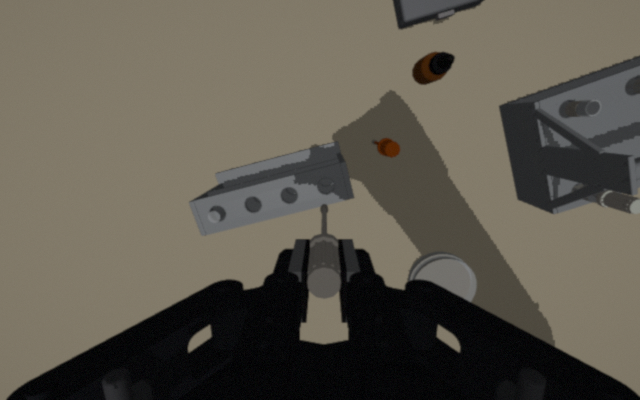

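Run:
```python
from h import *
import pickle
c,s=pickle.load(open('w3.pkl','rb'))
d=pickle.load(open('c0.pkl','rb'))
z=.281-.0098-.086
# scene crop offset 340,60 scale 2.5 ; bud tip (181,294)
S=d['scene'];T=d['side'];u=proj(T,s['eef_pos']).astype(int)
rs=ray(S,340+181/2.5,60+294/2.5);rt=ray(T,u[0]-80+(605-400)/2.5,max(0,u[1]-60)+268/2.5)
print(z,atz(c,324,206,z),tri([rs,rt]),tri([rs,rt,ray(c,324,206)]))
```

```text
0.18520000000000006 [0.57548913 0.15473726 0.1852    ] [0.57388049 0.15465699 0.18355602] [0.57436073 0.1547718  0.18348931]
```

Emit:
jog_arm(rows="0 0 0 0.1 0.3 0 0;0 0 0 0.2 0.6 0 0;0 0 0 0.3 1 0 0")

```text
clock: 6.45
eef_pos: [0.5847, 0.0498, 0.2776]
tcp_rot: [-0.0, 0.996, -0.094, -0.001]
ft_force: [0.0, -0.2, -0.0]
finger_gap: 0.0139
```

Emit:
jog_arm(rows="0 0 0 0.1 0.4 0 0;0 0 0 0.2 0.8 0 0;0 0 0 0.3 1 0 0;0 0 0 0.3 1 0 0;0 0 0 0.3 1 0 0;0 0 0 0.3 1 0 0")

```text
clock: 7.2
eef_pos: [0.5959, -0.0516, 0.2793]
tcp_rot: [-0.0, 0.996, -0.093, -0.0]
ft_force: [0.0, 0.4, -0.8]
finger_gap: 0.0137
```

Run:
```python
from h import *
c,s=wrist('w4');print(go(s,[.6007,-.1196,.28]),proj(c,[.6007,-.1196,.105]),proj(c,s['eef_pos']-[0,0,.0958]))
cv2.imwrite('pics/w4z.png',cv2.convertScaleAbs(cv2.resize(c['image'][100:260,280:480,::-1],None,fx=4,fy=3.7,interpolation=cv2.INTER_CUBIC),alpha=1.6))
```

```text
pos [ 0.5959 -0.0516  0.2793] rot [-0.     0.996 -0.093 -0.   ] t 7.2
[ 0.173  0.659 -0.007] [388.41866776 168.99283579] [324.2110477  205.68103555]
```

View pics/w4.png

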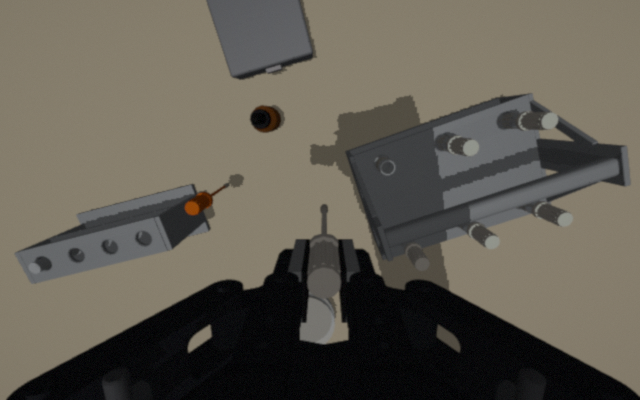

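View pics/w4z.png

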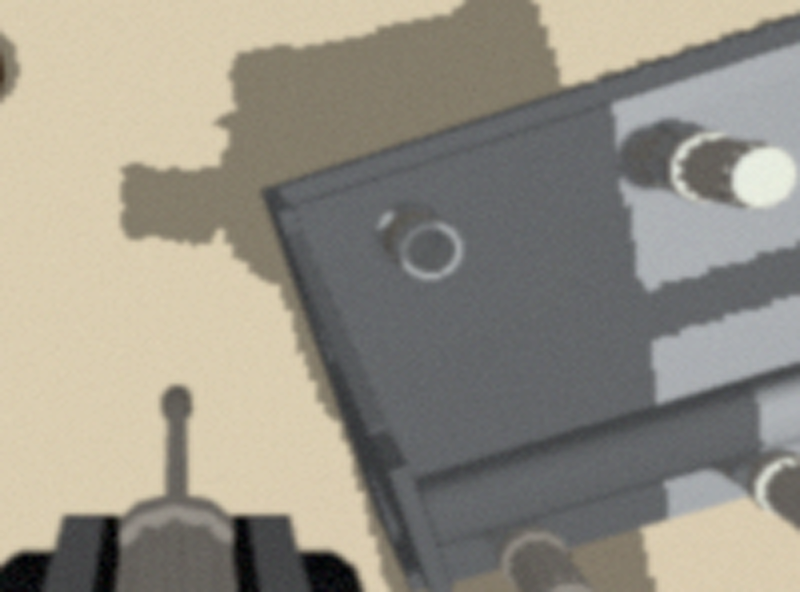

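Run:
```python
from h import *
import pickle
c,s=pickle.load(open('w4.pkl','rb'))
X=atz(c,387.75,167.3,.105);print(X,go(s,[X[0],X[1],.28]))
```

```text
[ 0.60255655 -0.11915736  0.105     ] [ 0.19   0.651 -0.007]
```

Emit:
jog_arm(rows="0 0 0 0.1 0.3 0 0;0 0 0 0.19 0.65 0 0;0 0 0 0.19 0.65 0.3 0;0 0 0 0.19 0.65 0.62 0;0 0 0 0.19 0.65 0.62 0;0 0 0 0.19 0.65 0.62 0;0 0 0 0.19 0.65 0.62 0")

```text
clock: 8.12
eef_pos: [0.6032, -0.1208, 0.2191]
tcp_rot: [0.0, 0.996, -0.094, 0.001]
ft_force: [0.2, -0.6, -0.4]
finger_gap: 0.0139
```

Run:
```python
from h import *
c,s=wrist('w5')
a=cv2.resize(c['image'][150:310,250:410,::-1],(400,400),interpolation=cv2.INTER_CUBIC)
x=r.camera('scene');u=proj(x,[.6025,-.119,.105]);print(u);u=u.astype(int);save(x,'s5')
b=cv2.resize(x['image'][u[1]-60:u[1]+40,u[0]-50:u[0]+50,::-1],(400,400),interpolation=cv2.INTER_CUBIC)
x=r.camera('side');save(x,'d5')
cv2.imwrite('pics/w5z.png',cv2.convertScaleAbs(np.hstack([a,b]),alpha=1.6))
```

```text
pos [ 0.6032 -0.1208  0.2191] rot [ 0.     0.996 -0.094  0.001] t 8.125
[268.14051684 226.49197601]
```

View pics/w5z.png

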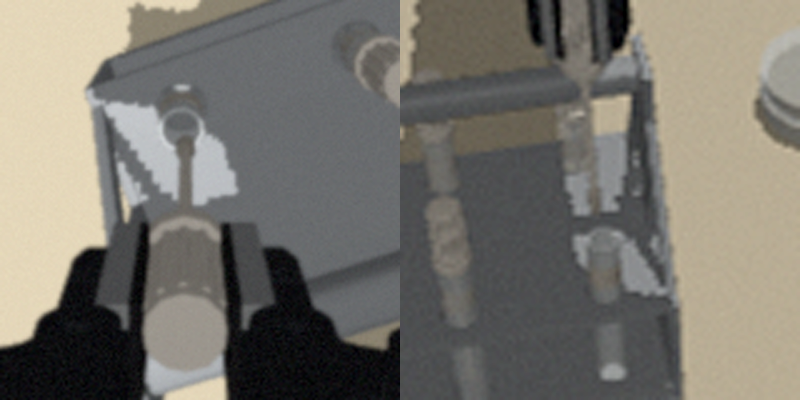

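View pics/d5.png

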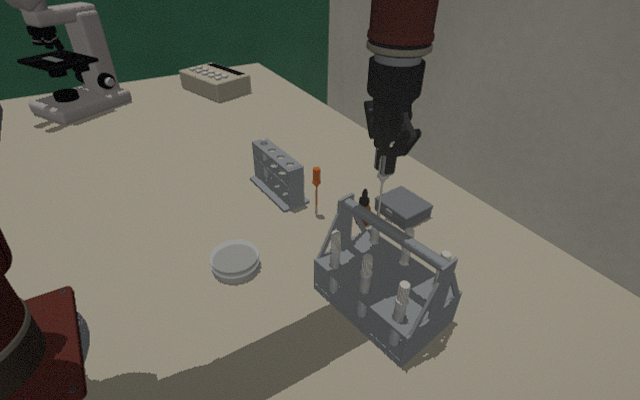

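Run:
```python
from h import *
import pickle
c,s=pickle.load(open('w5.pkl','rb'))
X=atz(c,322.4,200.8,.105);p=s['eef_pos'];print(X,go(s,[X[0],X[1],p[2]]))
print(proj(c,p-[0,0,.0958]),proj(c,[p[0],p[1],.105]))
B=atz(c,324.8,205,p[2]-.0958);print('bud',B)
```

```text
[ 0.60304581 -0.11929061  0.105     ] [-0.004 -0.015 -0.   ]
[324.14380932 205.98417522] [324.11102999 200.2913805 ]
bud [ 0.60391169 -0.1214723   0.12326658]
```

Emit:
jog_arm(rows="0 0 0 -0.005 -0.018 0 0;0 0 0 -0.005 -0.018 0.1 0;0 0 0 -0.005 -0.018 0.2 0;0 0 0 -0.005 -0.018 0.3 0;0 0 0 -0.005 -0.018 0.3 0;0 0 0 -0.005 -0.018 0.3 0")

```text
clock: 9.02
eef_pos: [0.6023, -0.1192, 0.1874]
tcp_rot: [-0.0, 0.996, -0.095, 0.0]
ft_force: [0.2, 0.9, -0.5]
finger_gap: 0.0137
```

Run:
```python
from h import *
c,s=wrist('w6');print(s['ft_force'])
a=cv2.resize(c['image'][150:310,250:410,::-1],(400,400),interpolation=cv2.INTER_CUBIC)
x=r.camera('scene');u=proj(x,[.6025,-.119,.105]).astype(int)
b=cv2.resize(x['image'][u[1]-60:u[1]+40,u[0]-50:u[0]+50,::-1],(400,400),interpolation=cv2.INTER_CUBIC)
cv2.imwrite('pics/w6z.png',cv2.convertScaleAbs(np.hstack([a,b]),alpha=1.6))
```

```text
pos [ 0.6023 -0.1192  0.1874] rot [-0.     0.996 -0.095  0.   ] t 9.025
[ 0.24833372  0.85788168 -0.47124616]
```

View pics/w6z.png

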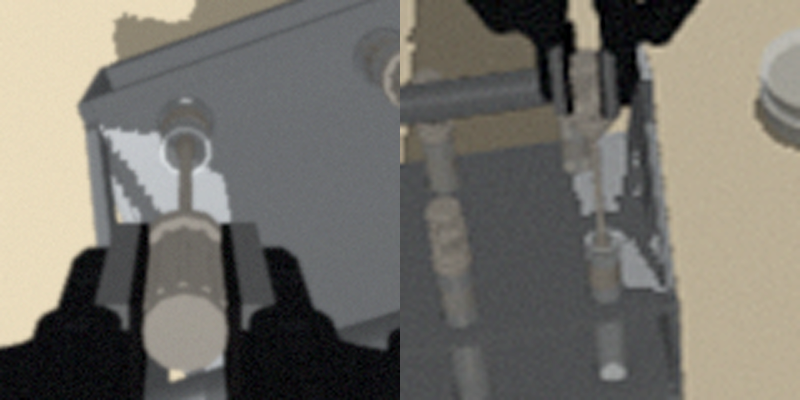

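Emit:
jog_arm(rows="0 0 0 0.005 0 0.15 0;0 0 0 0.005 0 0.3 0;0 0 0 0.005 0 0.45 0;0 0 0 0.005 0 0.58 0;0 0 0 0.005 0 0.58 0;0 0 0 0.005 0 0.58 0")

```text
clock: 9.88
eef_pos: [0.603, -0.1193, 0.1297]
tcp_rot: [-0.0, 0.996, -0.095, 0.0]
ft_force: [0.5, -0.1, 0.7]
finger_gap: 0.0141
```

Run:
```python
from h import *
c,s=wrist('w7');print(s['ft_force'])
a=cv2.resize(c['image'][150:310,250:410,::-1],(400,400),interpolation=cv2.INTER_CUBIC)
x=r.camera('scene');u=proj(x,[.6025,-.119,.105]).astype(int)
b=cv2.resize(x['image'][u[1]-60:u[1]+40,u[0]-50:u[0]+50,::-1],(400,400),interpolation=cv2.INTER_CUBIC)
cv2.imwrite('pics/w7z.png',cv2.convertScaleAbs(np.hstack([a,b]),alpha=1.6))
```

```text
pos [ 0.603  -0.1193  0.1297] rot [-0.     0.996 -0.095  0.   ] t 9.875
[ 0.49970726 -0.0853654   0.71505653]
```

View pics/w7z.png

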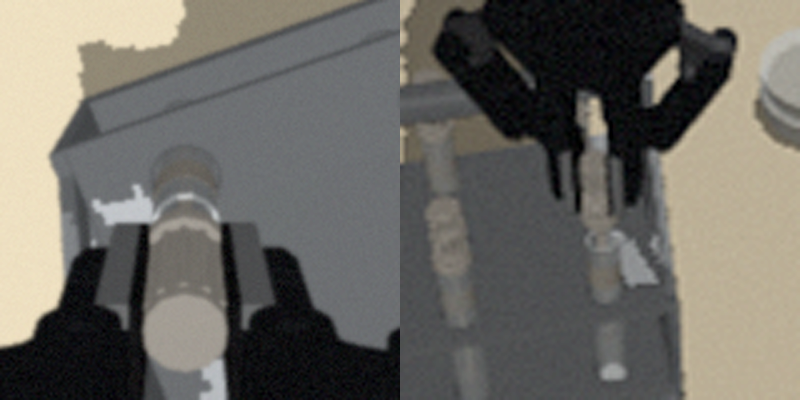

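Emit:
jog_arm(rows="0 0 0 0 0 0.05 0;0 0 0 0 0 0.09 0;0 0 0 0 0 0.12 0;0 0 0 0 0 0.14 0;0 0 0 0 0 0.15 0;0 0 0 0 0 0.155 0;0 0 0 0 0 0.155 0")

```text
clock: 10.85
eef_pos: [0.6034, -0.1193, 0.1147]
tcp_rot: [0.0, 0.996, -0.095, 0.001]
ft_force: [-0.3, 0.1, 4.7]
finger_gap: 0.0136
```

Emit:
jog_arm(rows="0 0 0 0 0 0.01 0;0 0 0 0 0 0.01 0;0 0 0 0 0 0.01 0")

```text
clock: 11.22
eef_pos: [0.604, -0.1194, 0.1146]
tcp_rot: [0.0, 0.996, -0.095, 0.002]
ft_force: [-1.4, 0.1, 9.6]
finger_gap: 0.0136
```

Run:
```python
from h import *
c,s=wrist('w8');print(s['ft_force'])
a=cv2.resize(c['image'][150:310,250:410,::-1],(400,400),interpolation=cv2.INTER_CUBIC)
x=r.camera('scene');u=proj(x,[.6025,-.119,.105]).astype(int)
b=cv2.resize(x['image'][u[1]-60:u[1]+40,u[0]-50:u[0]+50,::-1],(400,400),interpolation=cv2.INTER_CUBIC)
cv2.imwrite('pics/w8z.png',cv2.convertScaleAbs(np.hstack([a,b]),alpha=1.6))
```

```text
pos [ 0.604  -0.1194  0.1146] rot [ 0.     0.996 -0.095  0.002] t 11.225
[-1.41118997  0.14496287  9.59913056]
```

View pics/w8z.png

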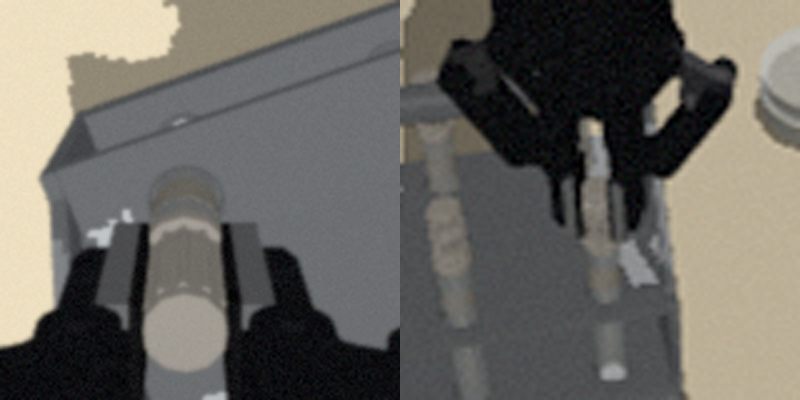

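Emit:
jog_arm(rows="0 0 0 0 0 -0.01 0;0 0 0 0 0 -0.01 0.2;0 0 0 0 0 -0.01 0.27;0 0 0 0 0 -0.01 0.27;0 0 0 0 0 -0.01 0.27")

```text
clock: 11.95
eef_pos: [0.6026, -0.1192, 0.1136]
tcp_rot: [-0.0, 0.996, -0.095, -0.0]
ft_force: [-0.4, -0.4, 0.5]
finger_gap: 0.0231
```

Emit:
jog_arm(rows="0 0 0 0 0 -0.1 0.27;0 0 0 0 0 -0.3 0.27;0 0 0 0 0 -0.6 0.27;0 0 0 0 0 -1 0.27;0 0 0 0 0 -1 0.27")

```text
clock: 12.58
eef_pos: [0.6049, -0.1193, 0.2192]
tcp_rot: [0.0, 0.996, -0.095, 0.004]
ft_force: [-0.5, -0.3, -0.4]
finger_gap: 0.0232
```

Run:
```python
from h import *
c,s=wrist('w9');print(s['ft_force'])
x=r.camera('scene');save(x,'s9');y=r.camera('side');save(y,'d9')
import pickle;pickle.dump((x,y),open('c9.pkl','wb'))
b=cv2.resize(x['image'][165:285,160:295,::-1],(400,400),interpolation=cv2.INTER_CUBIC)
a=cv2.resize(y['image'][185:365,300:470,::-1],(400,400),interpolation=cv2.INTER_CUBIC)
cv2.imwrite('pics/z9.png',cv2.convertScaleAbs(np.hstack([a,b]),alpha=1.6))
```

```text
pos [ 0.6049 -0.1193  0.2192] rot [ 0.     0.996 -0.095  0.004] t 12.575
[-0.46290534 -0.32423634 -0.41464085]
```

View pics/z9.png

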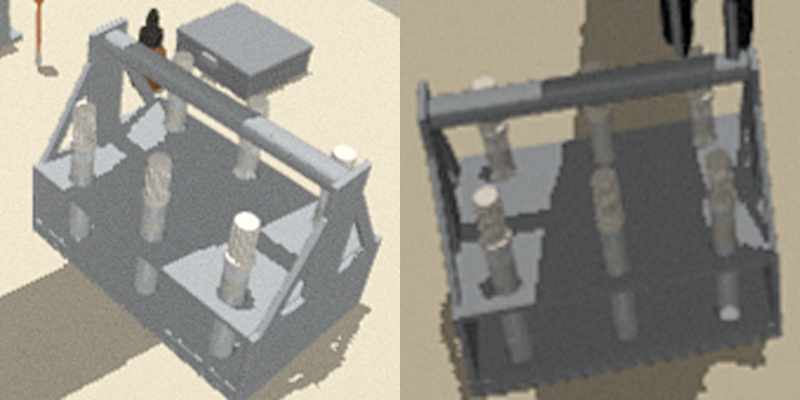

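View pics/w9.png

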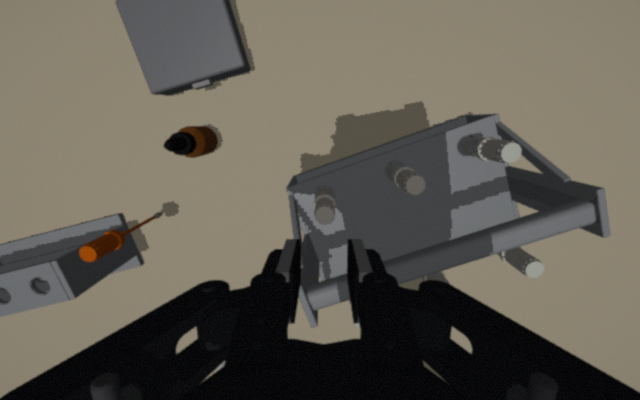

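Run:
```python
from h import *
s=r.sense();print(np.round(s['joints'],2),go(s,[.5655,-.1965,.26]))
q=s['tcp_rot'];x=Rn.from_quat([q[1],q[2],q[3],q[0]]).as_matrix()[:,0];a=np.arctan2(x[1],x[0]);print(a,(a-(.16-np.pi/2))/2/np.pi,(a-(.16+np.pi/2))/2/np.pi)
```

```text
[ 0.49  0.31 -0.45  1.56  0.14  1.31 -1.74] [-0.219  0.828 -0.458]
-0.189551349391853 0.19436717487984442 -0.3056328251201556
```

Emit:
jog_arm(rows="0 0 -0.02 0 0 -0.3 0.3;0 0 -0.05 -0.05 0.2 -0.45 0.45;0 0 -0.08 -0.1 0.4 -0.45 0.45;0 0 -0.11 -0.15 0.6 -0.45 0.45;0 0 -0.14 -0.2 0.8 -0.45 0.45;0 0 -0.17 -0.22 0.83 -0.45 0.45;0 0 -0.2 -0.22 0.83 -0.45 0.45;0 0 -0.23 -0.22 0.83 -0.45 0.45;0 0 -0.26 -0.22 0.83 -0.45 0.45;0 0 -0.29 -0.22 0.83 -0.45 0.45;0 0 -0.306 -0.22 0.83 -0.45 0.45;0 0 -0.306 -0.22 0.83 -0.45 0.45")

```text
clock: 14.22
eef_pos: [0.565, -0.1966, 0.258]
tcp_rot: [-0.001, 0.648, 0.762, -0.0]
ft_force: [-0.1, -0.9, 0.3]
finger_gap: 0.0383
```

Run:
```python
from h import *
c,s=wrist('w10');print(np.round(s['joints'],2))
q=s['tcp_rot'];x=Rn.from_quat([q[1],q[2],q[3],q[0]]).as_matrix()[:,0];print(np.arctan2(x[1],x[0])-np.pi/2)
```

```text
pos [ 0.565  -0.1966  0.258 ] rot [-0.001  0.648  0.762 -0.   ] t 14.225
[ 0.8   0.28 -0.67  1.53  0.18  1.39  0.29]
0.16145683488748364
```

View pics/w10.png

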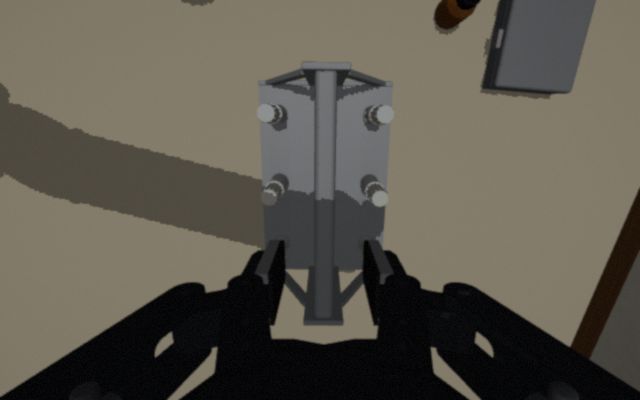

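Run:
```python
import cv2
a=cv2.imread('pics/w10.png')
cv2.imwrite('pics/w10z.png',cv2.convertScaleAbs(cv2.resize(a[50:340,240:410],None,fx=3,fy=2.06896,interpolation=cv2.INTER_CUBIC),alpha=1.4))
```

```text
(no output)
```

View pics/w10z.png

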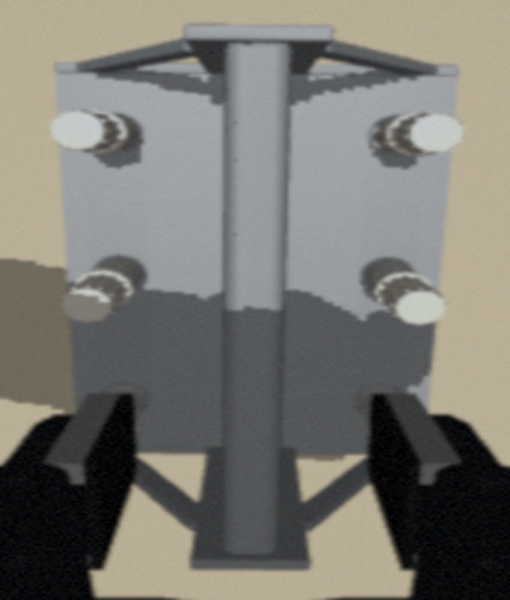

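Run:
```python
from h import *
import pickle
c,s=pickle.load(open('w10.pkl','rb'))
a=atz(c,326,62.6,.171);b=atz(c,323.3,324.5,.171);print(a,b,np.linalg.norm(a-b),(a+b)/2,np.arctan2(-(a-b)[0],(a-b)[1]))
L=[(76,130,48),(437,132,48),(88,305,48),(421,307,48)]
P_=[atz(c,240+u/3,50+v/2.069,.141) for u,v,_ in L];print(np.round(P_,4),'mid',np.mean(P_,0))
m=(a+b)/2;print(go(s,[m[0],m[1],.1465]))
```

```text
[ 0.55020563 -0.09388887  0.171     ] [ 0.58164478 -0.29796588  0.171     ] 0.20648448481487036 [ 0.56592521 -0.19592738  0.171     ] 0.15285363916453018
[[ 0.5076 -0.1335  0.141 ]
 [ 0.603  -0.1187  0.141 ]
 [ 0.5189 -0.2025  0.141 ]
 [ 0.6134 -0.1879  0.141 ]] mid [ 0.56074351 -0.16062914  0.141     ]
[0.004 0.012 1.115]
```

Emit:
jog_arm(rows="0 0 0.001 0.005 0.01 0.3 0.45;0 0 0.001 0.005 0.01 0.6 0.45;0 0 0.001 0.005 0.01 0.85 0.45;0 0 0.001 0.005 0.01 0.85 0.45")

```text
clock: 14.78
eef_pos: [0.565, -0.1957, 0.1718]
tcp_rot: [-0.002, 0.651, 0.759, -0.001]
ft_force: [-0.5, -1.1, 0.3]
finger_gap: 0.0383
```

Emit:
jog_arm(rows="0 0 0 0 0 0.1 0.45;0 0 0 0 0 0.2 0.45;0 0 0 0 0 0.26 0.45;0 0 0 0 0 0.26 0.45;0 0 0 0 0 0.26 0.45")

```text
clock: 15.4
eef_pos: [0.5665, -0.196, 0.1481]
tcp_rot: [0.0, 0.65, 0.76, 0.0]
ft_force: [0.1, 0.8, -0.4]
finger_gap: 0.0384
```

Run:
```python
from h import *
c,s=wrist('w11');print(s['ft_force'],go(s,[.5659,-.1959,.1465]))
```

```text
pos [ 0.5665 -0.196   0.1481] rot [0.   0.65 0.76 0.  ] t 15.4
[ 0.12967864  0.75623007 -0.36088814] [ 0.002 -0.006  0.016]
```

View pics/w11.png

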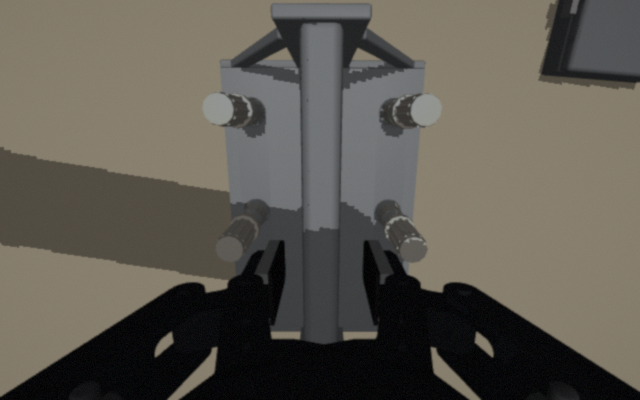

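Emit:
jog_arm(rows="0 0 0 0 0 0.015 0.4;0 0 0 0 0 0.015 0.2;0 0 0 0 0 0.015 0;0 0 0 0 0 0.015 0;0 0 0 0 0 0.015 0;0 0 0 0 0 0.015 0;0 0 0 0 0 0.015 0", squeeze=80)

```text
clock: 16.32
eef_pos: [0.5662, -0.1961, 0.1465]
tcp_rot: [-0.0, 0.65, 0.76, -0.0]
ft_force: [-5.0, 0.3, 5.2]
finger_gap: 0.0145
```

Emit:
jog_arm(rows="0 0 0 0 0 -0.03 0;0 0 0 0 0 -0.07 0;0 0 0 0 0 -0.12 0;0 0 0 0 0 -0.17 0;0 0 0 0 0 -0.2 0;0 0 0 0 0 -0.2 0")

```text
clock: 17.08
eef_pos: [0.5665, -0.196, 0.1666]
tcp_rot: [0.0, 0.65, 0.76, 0.0]
ft_force: [-0.4, -1.1, -5.4]
finger_gap: 0.0146
```

Run:
```python
from h import *
c,s=wrist('w12');print(s['ft_force'],s['wrist_torque'],s['finger_gap'])
x=r.camera('scene');y=r.camera('side')
b=cv2.resize(x['image'][125:285,150:310,::-1],(400,400),interpolation=cv2.INTER_CUBIC)
a=cv2.resize(y['image'][165:365,285:485,::-1],(400,400),interpolation=cv2.INTER_CUBIC)
cv2.imwrite('pics/z12.png',cv2.convertScaleAbs(np.hstack([a,b]),alpha=1.6))
```

```text
pos [ 0.5665 -0.196   0.1666] rot [0.   0.65 0.76 0.  ] t 17.075
[-0.3615964  -1.12638892 -5.40121957] [0.0135805  0.05252288 0.02170776] 0.014599323382484495
```

View pics/z12.png

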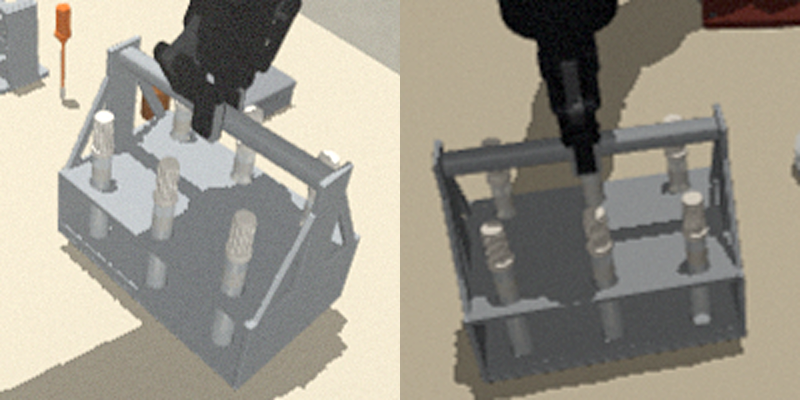

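View pics/w12.png

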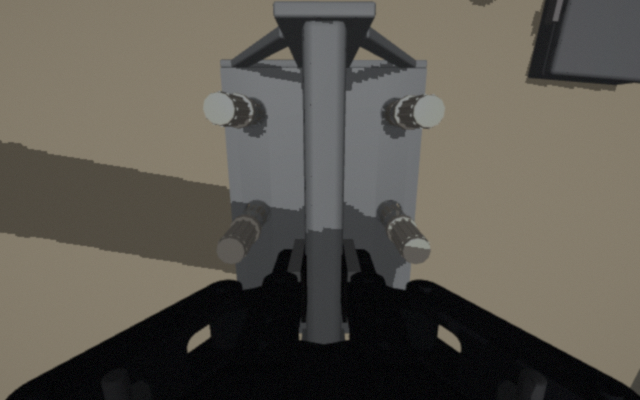

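Emit:
jog_arm(rows="0 0 0 0 0 -0.05 0;0 0 0 0 0 -0.13 0;0 0 0 0 0 -0.22 0;0 0 0 0 0 -0.32 0;0 0 0 0 0 -0.42 0;0 0 0 0 0 -0.52 0;0 0 0 0 0 -0.61 0;0 0 0 0 0 -0.69 0;0 0 0 0 0 -0.76 0;0 0 0 0 0 -0.79 0;0 0 0 0 0 -0.8 0;0 0 0 0 0 -0.8 0")

```text
clock: 18.73
eef_pos: [0.5663, -0.196, 0.2461]
tcp_rot: [-0.0, 0.65, 0.76, -0.0]
ft_force: [-1.0, 0.3, -6.2]
finger_gap: 0.0147
```

Emit:
jog_arm(rows="0 0 0 0 0 0 0;0 0 0 0 0 0 0;0 0 0 0 0 0 0;0 0 0 0 0 0 0;0 0 0 0 0 0 0;0 0 0 0 0 0 0")

```text
clock: 19.48
eef_pos: [0.5664, -0.196, 0.2463]
tcp_rot: [-0.0, 0.65, 0.76, 0.0]
ft_force: [-0.1, -0.3, -6.1]
finger_gap: 0.0146
```

Run:
```python
from h import *
c,s=wrist('w13');print(s['ft_force'],s['wrist_torque'],s['finger_gap'],np.abs(s['joint_vel']).max())
x=r.camera('scene');y=r.camera('side');save(x,'s13')
b=cv2.resize(x['image'][65:265,145:345,::-1],(400,400),interpolation=cv2.INTER_CUBIC)
a=cv2.resize(y['image'][105:305,285:485,::-1],(400,400),interpolation=cv2.INTER_CUBIC)
cv2.imwrite('pics/z13.png',cv2.convertScaleAbs(np.hstack([a,b]),alpha=1.6))
```

```text
pos [ 0.5664 -0.196   0.2463] rot [-0.    0.65  0.76  0.  ] t 19.475
[-0.13061431 -0.33668849 -6.09466942] [-0.01137539 -0.02024245 -0.00197838] 0.014558032316876413 0.0017281974086623205
```

View pics/z13.png

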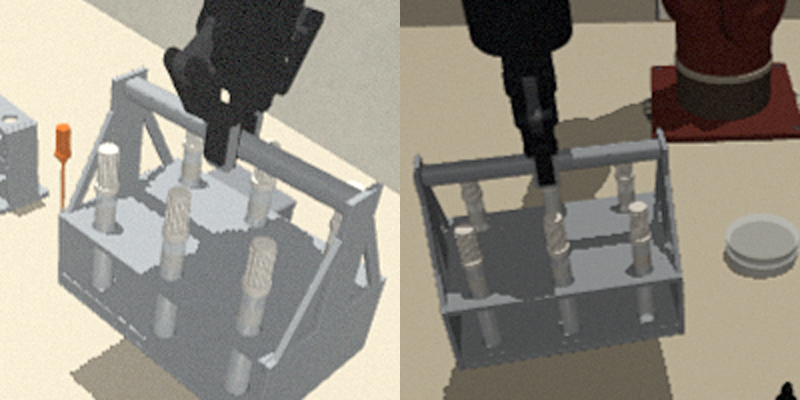

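View pics/w13.png

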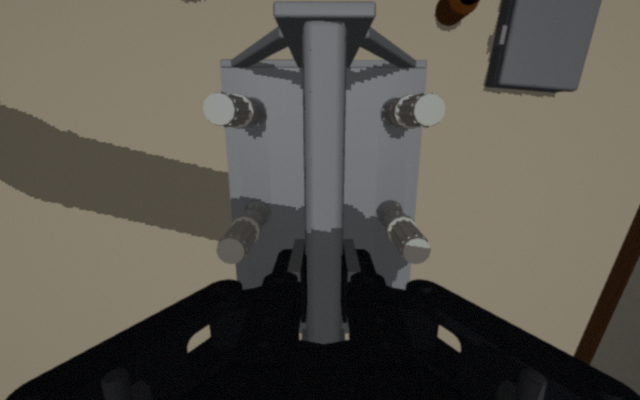

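View pics/s13.png

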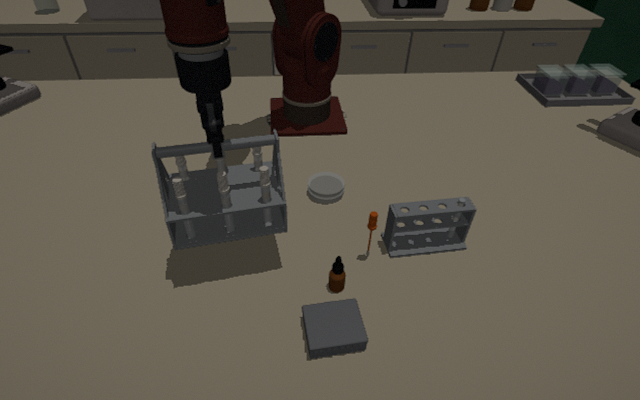

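The carrier hangs level and is identical in the wrist view before and after the lift. It is raised 100 mm, with six capped tubes and all bystanders where they were.

```bash
python3 -c "
from plant import r
print(r.close_job())"
```

```text
the job is handed in; nothing more can be done
None
```

I put the swab into the open tube, lifted the carrier by the middle of its bar, and handed the job in at about 19.6 s, still holding it. No verdict came back.

- **Swab:** I took it by its cap and pushed it down until it stopped at 114.6 mm TCP height. That matches the 114.8 mm it had with the collar on the rack, since both surfaces are 105 mm above the bench. The push reached 9.6 N before I let go.
- **Carrier:** I gripped the bar at 80 N, within about 1 mm of its measured middle, and raised it 100 mm. The last reading showed a 6 N load, almost no wrist torque and the arm at rest.
- **Last pictures:** The carrier is level with six capped tubes in it. The rack is upright, and the slide box, bottle, dishes and orange look-alike appear unmoved.

None of these checks failed. The camera positions for the swab, tube and bar agreed to about 2 mm where I compared them. The one larger difference was a single-view estimate of the cap, about 6 mm off, which the wrist camera corrected before the grasp.

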